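# Sort spring plungers by feel

### The job

Three spring plungers that look alike lean in the grey rack: take one at a time, press its nose straight down on the steel test plate by about 10 mm and hold it there a moment to feel whether its spring is soft or stiff, and put it away before you take the next. Soft plungers go in the blue rack and stiff ones in the red rack, nose down in either slot, leaning fully home on its ledge. Press gently, do not drop a plunger, and leave the jar, both canisters and the piston standing where they are.

Things in the scene. Friction and masses are not known exactly. Their poses are not given: they have to be found in the camera images.
- plunger_a_mid (a point): spring plunger (all look alike): aluminium barrel 36 mm across, 70 mm long; above it a black square head 30x30x40 mm to grip; below it a sprung steel nose 16 mm across, 18 mm out. Point: on the axis, half-way up barrel and head (head top 55 mm above, barrel foot 55 below, free nose tip 73 below). z: axis, nose to head; x, y: across the head's flats, y along the rack at the start. 0.17 kg
- plunger_a_nose (a joint): how far this nose is pushed in, m: 0 free, 0.015 at its inner stop. A soft spring has about 0.35 N per mm, a stiff one about 1.2 N per mm, both with 0.5 N preload. Names a, b, c and looks do not tell which is which
- plunger_b_mid (a point): spring plunger (all look alike): aluminium barrel 36 mm across, 70 mm long; above it a black square head 30x30x40 mm to grip; below it a sprung steel nose 16 mm across, 18 mm out. Point: on the axis, half-way up barrel and head (head top 55 mm above, barrel foot 55 below, free nose tip 73 below). z: axis, nose to head; x, y: across the head's flats, y along the rack at the start. 0.17 kg
- plunger_b_nose (a joint): how far this nose is pushed in, m: 0 free, 0.015 at its inner stop. A soft spring has about 0.35 N per mm, a stiff one about 1.2 N per mm, both with 0.5 N preload. Names a, b, c and looks do not tell which is which
- plunger_c_mid (a point): spring plunger (all look alike): aluminium barrel 36 mm across, 70 mm long; above it a black square head 30x30x40 mm to grip; below it a sprung steel nose 16 mm across, 18 mm out. Point: on the axis, half-way up barrel and head (head top 55 mm above, barrel foot 55 below, free nose tip 73 below). z: axis, nose to head; x, y: across the head's flats, y along the rack at the start. 0.17 kg
- plunger_c_nose (a joint): how far this nose is pushed in, m: 0 free, 0.015 at its inner stop. A soft spring has about 0.35 N per mm, a stiff one about 1.2 N per mm, both with 0.5 N preload. Names a, b, c and looks do not tell which is which
- grey_rack: fixed grey rack 110x255 mm, holds the plungers at the start. three slots 85 mm apart along y; in each a plunger leans 25 degrees from vertical, head to the rack's -x (robot's side at yaw 0). A 90-degree V carries the barrel on its -x side up to 60 mm above its foot; +x is open. The foot stands on a forked ledge (26 mm gap, open to +x), the nose hangs free. Origin: centre of the base's underside
- blue_rack: fixed blue rack 110x170 mm, empty, for soft plungers. two slots 85 mm apart along y; in each a plunger leans 25 degrees from vertical, head to the rack's -x (robot's side at yaw 0). A 90-degree V carries the barrel on its -x side up to 60 mm above its foot; +x is open. The foot stands on a forked ledge (26 mm gap, open to +x), the nose hangs free. Origin: centre of the base's underside
- blue_rack_slot1 (a point): slot 1 of the blue rack: the middle (half-way up, on the axis) of a seated plunger in this slot; the slot's middle is 3.2 mm toward the rack's -x from the base's centre and 97.8 mm above the bench
- blue_rack_slot2 (a point): slot 2 of the blue rack: the middle (half-way up, on the axis) of a seated plunger in this slot; the slot's middle is 3.2 mm toward the rack's -x from the base's centre and 97.8 mm above the bench
- red_rack: fixed red rack 110x170 mm, empty, for stiff plungers. two slots 85 mm apart along y; in each a plunger leans 25 degrees from vertical, head to the rack's -x (robot's side at yaw 0). A 90-degree V carries the barrel on its -x side up to 60 mm above its foot; +x is open. The foot stands on a forked ledge (26 mm gap, open to +x), the nose hangs free. Origin: centre of the base's underside
- red_rack_slot1 (a point): slot 1 of the red rack: the middle (half-way up, on the axis) of a seated plunger in this slot; the slot's middle is 3.2 mm toward the rack's -x from the base's centre and 97.8 mm above the bench
- red_rack_slot2 (a point): slot 2 of the red rack: the middle (half-way up, on the axis) of a seated plunger in this slot; the slot's middle is 3.2 mm toward the rack's -x from the base's centre and 97.8 mm above the bench
- test_plate: square steel test plate 90 x 90 mm on a yellow foot 100 x 100 mm, fixed flat on the bench; origin at the centre of its underside, its level top is 25 mm above the bench
- jar_pins: bystander: clear jar with a red lid, 62 mm across, 104 mm tall; origin at the underside
- cup_b: bystander: open aluminium canister, 65 mm across, 110 mm tall; origin at the underside
- can_sm: bystander: aluminium canister with a wide dark lid, 84 mm across, 91 mm tall; origin at the underside
- piston: bystander: bare metal piston, 64 mm across, 53 mm tall; origin at the underside

How it is judged:
On the way, in this order (a step that is already met when the one before it is completed fails the run):
1. the first plunger is pressed on the test plate, upright within 14 degrees, its nose in by more than 7 mm (((value of joint plunger_a_nose above 0.007 m and horizontal distance between plunger_a_mid and test_plate below 0.06 m and angle between plunger_a_mid's own z axis and vertical below 0.25 rad and contact force between test_plate and anything else above 1 N) or (value of joint plunger_b_nose above 0.007 m and horizontal distance between plunger_b_mid and test_plate below 0.06 m and angle between plunger_b_mid's own z axis and vertical below 0.25 rad and contact force between test_plate and anything else above 1 N) or (value of joint plunger_c_nose above 0.007 m and horizontal distance between plunger_c_mid and test_plate below 0.06 m and angle between plunger_c_mid's own z axis and vertical below 0.25 rad and contact force between test_plate and anything else above 1 N))), for 0.2 s.
2. one plunger is home in its right rack and another is pressed on the test plate in the same way (((((distance between plunger_a_mid and blue_rack_slot1 below 0.01 m or distance between plunger_a_mid and blue_rack_slot2 below 0.01 m) and angle between plunger_a_mid's own z axis and vertical between 0.335 and 0.54 rad) and (value of joint plunger_b_nose above 0.007 m and horizontal distance between plunger_b_mid and test_plate below 0.06 m and angle between plunger_b_mid's own z axis and vertical below 0.25 rad and contact force between test_plate and anything else above 1 N)) or (((distance between plunger_a_mid and blue_rack_slot1 below 0.01 m or distance between plunger_a_mid and blue_rack_slot2 below 0.01 m) and angle between plunger_a_mid's own z axis and vertical between 0.335 and 0.54 rad) and (value of joint plunger_c_nose above 0.007 m and horizontal distance between plunger_c_mid and test_plate below 0.06 m and angle between plunger_c_mid's own z axis and vertical below 0.25 rad and contact force between test_plate and anything else above 1 N)) or (((distance between plunger_b_mid and red_rack_slot1 below 0.01 m or distance between plunger_b_mid and red_rack_slot2 below 0.01 m) and angle between plunger_b_mid's own z axis and vertical between 0.335 and 0.54 rad) and (value of joint plunger_a_nose above 0.007 m and horizontal distance between plunger_a_mid and test_plate below 0.06 m and angle between plunger_a_mid's own z axis and vertical below 0.25 rad and contact force between test_plate and anything else above 1 N)) or (((distance between plunger_b_mid and red_rack_slot1 below 0.01 m or distance between plunger_b_mid and red_rack_slot2 below 0.01 m) and angle between plunger_b_mid's own z axis and vertical between 0.335 and 0.54 rad) and (value of joint plunger_c_nose above 0.007 m and horizontal distance between plunger_c_mid and test_plate below 0.06 m and angle between plunger_c_mid's own z axis and vertical below 0.25 rad and contact force between test_plate and anything else above 1 N)) or (((distance between plunger_c_mid and blue_rack_slot1 below 0.01 m or distance between plunger_c_mid and blue_rack_slot2 below 0.01 m) and angle between plunger_c_mid's own z axis and vertical between 0.335 and 0.54 rad) and (value of joint plunger_a_nose above 0.007 m and horizontal distance between plunger_a_mid and test_plate below 0.06 m and angle between plunger_a_mid's own z axis and vertical below 0.25 rad and contact force between test_plate and anything else above 1 N)) or (((distance between plunger_c_mid and blue_rack_slot1 below 0.01 m or distance between plunger_c_mid and blue_rack_slot2 below 0.01 m) and angle between plunger_c_mid's own z axis and vertical between 0.335 and 0.54 rad) and (value of joint plunger_b_nose above 0.007 m and horizontal distance between plunger_b_mid and test_plate below 0.06 m and angle between plunger_b_mid's own z axis and vertical below 0.25 rad and contact force between test_plate and anything else above 1 N)))), for 0.2 s.
3. two plungers are home in their right racks and the last is pressed on the test plate in the same way (((((distance between plunger_b_mid and red_rack_slot1 below 0.01 m or distance between plunger_b_mid and red_rack_slot2 below 0.01 m) and angle between plunger_b_mid's own z axis and vertical between 0.335 and 0.54 rad) and ((distance between plunger_c_mid and blue_rack_slot1 below 0.01 m or distance between plunger_c_mid and blue_rack_slot2 below 0.01 m) and angle between plunger_c_mid's own z axis and vertical between 0.335 and 0.54 rad) and (value of joint plunger_a_nose above 0.007 m and horizontal distance between plunger_a_mid and test_plate below 0.06 m and angle between plunger_a_mid's own z axis and vertical below 0.25 rad and contact force between test_plate and anything else above 1 N)) or (((distance between plunger_a_mid and blue_rack_slot1 below 0.01 m or distance between plunger_a_mid and blue_rack_slot2 below 0.01 m) and angle between plunger_a_mid's own z axis and vertical between 0.335 and 0.54 rad) and ((distance between plunger_c_mid and blue_rack_slot1 below 0.01 m or distance between plunger_c_mid and blue_rack_slot2 below 0.01 m) and angle between plunger_c_mid's own z axis and vertical between 0.335 and 0.54 rad) and (value of joint plunger_b_nose above 0.007 m and horizontal distance between plunger_b_mid and test_plate below 0.06 m and angle between plunger_b_mid's own z axis and vertical below 0.25 rad and contact force between test_plate and anything else above 1 N)) or (((distance between plunger_a_mid and blue_rack_slot1 below 0.01 m or distance between plunger_a_mid and blue_rack_slot2 below 0.01 m) and angle between plunger_a_mid's own z axis and vertical between 0.335 and 0.54 rad) and ((distance between plunger_b_mid and red_rack_slot1 below 0.01 m or distance between plunger_b_mid and red_rack_slot2 below 0.01 m) and angle between plunger_b_mid's own z axis and vertical between 0.335 and 0.54 rad) and (value of joint plunger_c_nose above 0.007 m and horizontal distance between plunger_c_mid and test_plate below 0.06 m and angle between plunger_c_mid's own z axis and vertical below 0.25 rad and contact force between test_plate and anything else above 1 N)))), for 0.2 s.
At the end, for the whole second after the job is handed in: every soft plunger is at rest in a slot of the blue rack and every stiff one in a slot of the red rack: its middle within 10 mm of the slot's point and its axis leaning 19 to 31 degrees from vertical, released ((distance between plunger_a_mid and blue_rack_slot1 below 0.01 m or distance between plunger_a_mid and blue_rack_slot2 below 0.01 m) and angle between plunger_a_mid's own z axis and vertical between 0.335 and 0.54 rad and (distance between plunger_b_mid and red_rack_slot1 below 0.01 m or distance between plunger_b_mid and red_rack_slot2 below 0.01 m) and angle between plunger_b_mid's own z axis and vertical between 0.335 and 0.54 rad and (distance between plunger_c_mid and blue_rack_slot1 below 0.01 m or distance between plunger_c_mid and blue_rack_slot2 below 0.01 m) and angle between plunger_c_mid's own z axis and vertical between 0.335 and 0.54 rad and linear speed of each of plunger_a, plunger_b, plunger_c below 0.02 m/s); the robot touches nothing.
It fails at once if a bystander is shifted by more than 30 mm or tipped over (distance of any of jar_pins, cup_b, can_sm, piston from where it was at the start of the episode above 0.03 m or angle between any of jar_pins, cup_b, can_sm, piston's own z axis and vertical above 0.35 rad).
It fails at once if the test plate is pushed with more than 40 N (contact force between test_plate and anything else above 40 N).
It fails at once if a plunger is dropped on the bench (height (world z) of any of plunger_a_mid, plunger_b_mid, plunger_c_mid below 0.045 m).
It also fails if it takes over 72 s, if anything falls off the work surface, if the arm or the gripper's body presses on something with over 40 N, if the wrist force passes 120 N, or if a joint passes its speed limit or range.

### The arm

A 6-joint arm with a two-finger parallel gripper is mounted at the origin on a cart in front of the work surface, level with it; the furniture and walls round the work are solid. World frame = base frame: x ahead of the robot, y to its left, z up, the work surface at z = 0. Lengths are in m, angles in rad, forces in N, time in s.
With the tool pointing down it reaches from about 0.35 to 0.775 m from the base axis. Payload 5.5 kg.
Tool frame: the origin (TCP) lies midway between the tips of the shut fingers; the grasp point (between the pads) lies 19 mm behind it; z points along the fingers, y is the line along which they close (so a half turn about z gives the same grasp; the last joint's range is limited). The gripper opens to 85 mm and grips with 20 to 120 N. Pads are 22 mm wide; open, the fingers measure 114 mm over their backs; the gripper's body (76 mm by 85 mm) begins 54 mm behind the grasp point. The pads swing forward as they close: fully open they stand 13 mm farther back than shut.
Start: joints at [1.174, 0.313, 0.046, 1.304, 0, 1.431], TCP at [0.146, 0.556, 0.231] pointing down, gripper open.
Joint ranges: [-2.76, 2.76], [-0.86, 1.69], [-1.03, 1.26], [-2.2, 2.34], [-1.47, 1.5], [-3.14, 3.14]. Speed limits (rad/s): [2.57, 2.57, 3.14, 3.14, 3.14, 3.14].

### API

Orientations are given as a unit quaternion [w, x, y, z].
In Python, from workcell import telemetry, imaging, env gives the robot as it stands. The module is installed in compiled form; this text tells all that it offers.
- The arm moves only by the tool step_arm, never from a script. Its argument "moves" is a list of rows, each a list of 3 entries, a list of its own where there are three numbers: the shift along the tool's x, y, z in mm, then the turn, a rotation vector about the tool's x, y, z in rad, then the finger opening in mm, from 0 to 85.4. A call has 1 to 8 rows; each row is the pose to reach, as a shift and turn from the pose commanded when the call began, along the tool's axes at that moment; what a row does not reach only later rows make up. A row lasts 1/12 s, in which the tool goes at most 41.7 mm and 7.16 degrees, less where a joint would pass 70% of its speed; a pose out of reach is approached as far as the arm can. A call with a gripper value outside its range is refused whole. The fingers move at their own pace and stop on an object; "grip_force" is the grip in N (left out, the last holds). Time passes only in rows, so rows that repeat a pose let the fingers close. It gives the time, the measured TCP pose, the force, the opening and the grip force at its end, in the units of the state.
- telemetry.get_state(): the state, without advancing time (a new reading comes with each control period).
- imaging.read_camera(name): name is "scene" or "top" or "wrist"; returns the picture (384x512x3 uint8, red, green, blue); there is no depth.
- imaging.camera_params(name): a dict with "camera_matrix" (3x3 intrinsics, pixels), "pose" (4x4, takes a point from camera to world coordinates). Camera axes: x right, y up, looking along -z (the intrinsics and any distortion apply to the point x, -y, -z); pixel columns grow to the right and rows downward; lengths in m; the calibration is good to about 2 mm. A picture is of the moment at which its call begins: read the wrist's pose just before it. camera_params takes no time and is no camera call; for the wrist camera it gives the pose at the moment of the call.
- env.hand_in(): hands the job in; it is judged then, once.
The state is a dict: "clock": time; "joint_pos": joint angles; "qvel": joint speeds; "tau": joint torques, N m; "tcp_pos": TCP position; "orientation": TCP orientation; "wrist_force": force on the tool from outside, world axes, zero at the start; "ft_torque": the same for the moment, N m; "finger_gap": finger opening in m; "grip_force": force on a finger pad.
Only numpy, scipy, OpenCV 4.12 (cv2) and the standard library are available. Lean on these libraries where they do the work, as an engineer would, in place of code of your own. Each camera call takes 0.05 s, during which the arm holds its last target. There are 200 camera calls.

## Working session

There is one attempt and no reset: what is moved stays moved. The work goes in short steps, Python scripts to look and compute and a tool call to move; the robot and the scene stay as the last step left them, time stands still between calls to the robot, and variables do not carry over. Pictures are saved under pics/ and viewed, at most 12 in all, crops included, and the job is handed in when it is done.

Besides the shell and the picture viewer there is one more tool, called after "Call:" as name(argument=value, ...) on one line, values as JSON. step_arm: Moves the arm, as the interface text tells. Its arguments: {"type":"object","properties":{"moves":{"type":"array"},"grip_force":{"type":"number"}},"required":["moves"]}

```bash
mkdir -p pics; cat > h.py <<'E'
import numpy as np, cv2
from scipy.spatial.transform import Rotation as R
from workcell import telemetry, imaging, env
def cam(n):
    p=imaging.camera_params(n); return np.array(p["camera_matrix"]),np.array(p["pose"])
def ray(n,uv,z,kp=None):
    K,P=kp or cam(n); d=np.linalg.inv(K)@[uv[0],uv[1],1]; d=P[:3,:3]@[d[0],-d[1],-d[2]]
    o=P[:3,3]; return o+d*(z-o[2])/d[2]
def proj(n,X,kp=None):
    K,P=kp or cam(n); c=P[:3,:3].T@(np.array(X)-P[:3,3]); q=K@[c[0],-c[1],-c[2]]; return q[:2]/q[2]
def snap(n,f,scale=1.5):
    im=imaging.read_camera(n)[:,:,::-1]; cv2.imwrite('pics/raw_'+f,im); cv2.imwrite('pics/'+f,cv2.resize(im,None,fx=scale,fy=scale)); return im
def st():
    s=telemetry.get_state(); return s
E
python3 - <<'E'
from h import *
for n in("top","scene"): snap(n,n+"0.png"); print(n,imaging.camera_params(n))
s=st();print(s)
E
```

```text
top {'camera_matrix': array([[439.42156828,   0.        , 257.33308062],
       [  0.        , 439.42156828, 192.21204235],
       [  0.        ,   0.        ,   1.        ]]), 'pose': array([[ 2.34694478e-03,  9.83457854e-01, -1.81121897e-01,
         2.10340964e-01],
       [-9.99967130e-01,  9.02396140e-04, -8.05755180e-03,
         3.26330625e-03],
       [-7.76081890e-03,  1.81134854e-01,  9.83427646e-01,
         1.76314374e+00],
       [ 0.00000000e+00,  0.00000000e+00,  0.00000000e+00,
         1.00000000e+00]])}
scene {'camera_matrix': array([[360.9531328 ,   0.        , 256.00765346],
       [  0.        , 360.9531328 , 190.73963854],
       [  0.        ,   0.        ,   1.        ]]), 'pose': array([[ 0.579575  ,  0.44364439, -0.68357331, -0.39208367],
       [-0.81481592,  0.32881748, -0.47744537, -0.59755221],
       [ 0.01295489,  0.83370182,  0.5520629 ,  0.78995333],
       [ 0.        ,  0.        ,  0.        ,  1.        ]])}
{'clock': 0.1, 'joint_pos': array([1.17438865e+00, 3.13914245e-01, 4.51053681e-02, 1.30362112e+00,
       4.19874299e-06, 1.43119260e+00]), 'qvel': array([ 0.00104099,  0.00043462,  0.00170753, -0.0002975 , -0.00057951,
        0.00126528]), 'tau': array([ 2.96611586e-03, -4.81721914e+01,  2.99247301e+01,  1.27373741e-02,
       -1.40017278e-04,  6.32177564e-07]), 'tcp_pos': array([0.14587627, 0.55571474, 0.23050957]), 'orientation': array([-2.18328990e-04,  1.28049394e-01,  9.91767455e-01, -7.87116687e-04]), 'wrist_force': array([ 0.60455617, -0.17256498, -0.18707044]), 'ft_torque': array([0.00555736, 0.00556384, 0.02896793]), 'grip_force': 0.0, 'finger_gap': 0.08558961078651077}
```

View pics/top0.png

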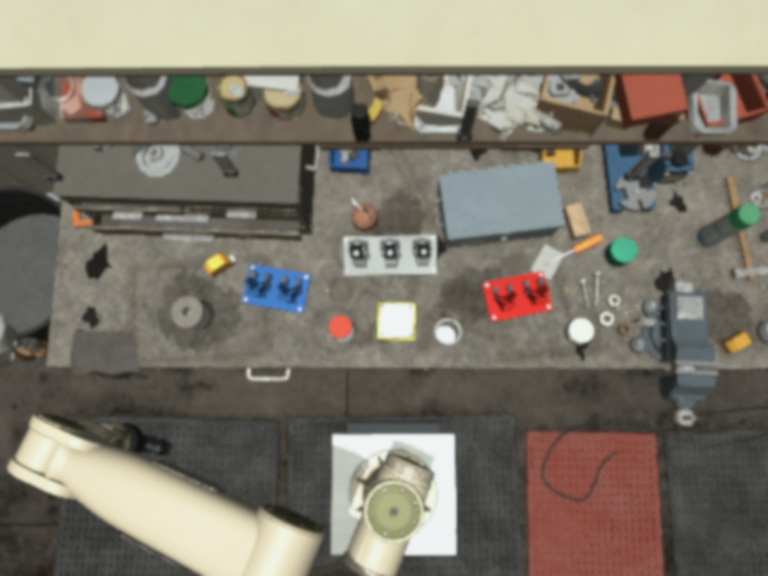

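View pics/scene0.png

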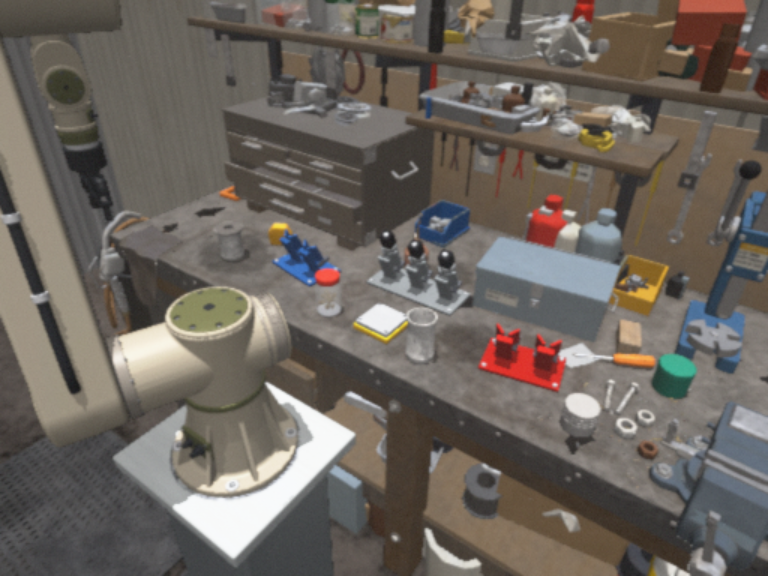

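The top view shows grey rack around (390,255), blue (277,288), red (518,297), plate (396,321), jar (341,328), canisters (447,331) and (581,331), and the piston (188,312), in 1.5x pixels.

```bash
python3 - <<'E'
from h import *
im=cv2.imread('pics/raw_top0.png'); 
c=im[145:245,80:420]; 
cv2.imwrite('pics/crop0.png',cv2.resize(c[:,70:300],None,fx=3.45,fy=3.45,interpolation=cv2.INTER_CUBIC))
hsv=cv2.cvtColor(im,cv2.COLOR_BGR2HSV);H,S,V=cv2.split(hsv)
b,g,r=[x.astype(int) for x in cv2.split(im)]
def rect(m,box,z,name):
    mm=np.zeros_like(m,np.uint8);x0,y0,x1,y1=box;mm[y0:y1,x0:x1]=m[y0:y1,x0:x1]
    n,l,s,ce=cv2.connectedComponentsWithStats(mm.astype(np.uint8));k=1+np.argmax(s[1:,4])
    pts=np.argwhere(l==k)[:,::-1].astype(float)
    W=np.array([ray("top",p,z,kp)[:2] for p in pts],np.float32)
    rc=cv2.minAreaRect(W); print(name,len(pts),rc)
kp=cam("top")
rect((b>r+50)&(b>g+30),(155,170,215,215),.01,"blue")
rect((r>b+70)&(r>g+70),(315,175,375,218),.01,"red")
rect((r>b+50)&(g>b+50)|((V>190)),(248,198,282,230),.02,"plate")
rect((V>120)&(S<60),(225,152,295,186),.01,"grey")
for n,uv,z in [("jar",(341/1.5,327/1.5),.104),("cupb",(447/1.5,331/1.5),.055),("can",(581/1.5,331/1.5),.09),("piston",(188/1.5,312/1.5),.04)]: print(n,ray("top",uv,z,kp).round(3))
K,P=cam("wrist");s=st();T=np.eye(4);T[:3,:3]=R.from_quat(s['orientation'],scalar_first=True).as_matrix();T[:3,3]=s['tcp_pos'];print(K,(np.linalg.inv(T)@P).round(4))
E
```

```text
blue 938 ((0.5346198081970215, 0.3164249062538147), (0.16890333592891693, 0.11069624871015549), 79.87727355957031)
red 1034 ((0.5147441625595093, -0.3356652557849884), (0.1117652878165245, 0.17591595649719238), 11.419358253479004)
plate 666 ((0.4425300359725952, -0.008554339408874512), (0.10556589812040329, 0.10220497101545334), 87.42572021484375)
grey 1709 ((0.632554292678833, 0.009661316871643066), (0.13896511495113373, 0.2836228907108307), 0.045010827481746674)
jar [0.416 0.131 0.104]
cupb [ 0.412 -0.142  0.055]
can [ 0.408 -0.48   0.09 ]
piston [0.463 0.541 0.04 ]
[[286.88232165   0.         252.95531174]
 [  0.         286.88232165 192.56582619]
 [  0.           0.           1.        ]] [[ 1.600e-03  9.622e-01  2.723e-01  7.040e-02]
 [ 1.000e+00 -1.600e-03 -2.000e-04  1.200e-03]
 [ 2.000e-04  2.723e-01 -9.622e-01 -1.423e-01]
 [ 0.000e+00  0.000e+00  0.000e+00  1.000e+00]]
```

View pics/crop0.png

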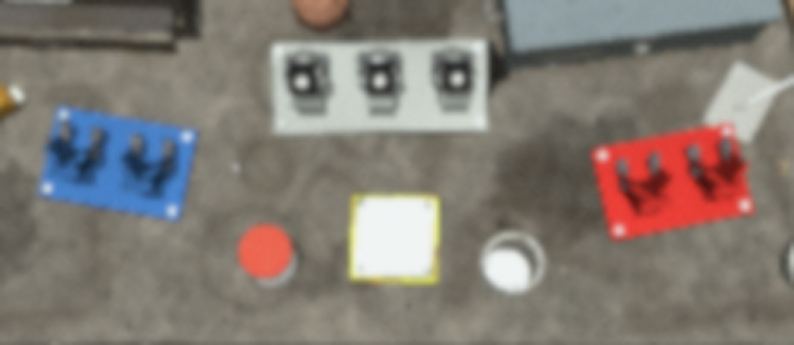

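The crop shows grey rack corners at crop px (272,42), (488,40), (488,131), (274,133), with blue yawed about -10° and red about +11°. Next I'll fly past the blue rack for a close look.

```bash
cat >> h.py <<'E'
def Rt(yaw,tilt):  # tool orientation: y along rack y, z down, tilted so z leans to +x
    return R.from_euler('z',yaw,degrees=True).as_matrix()@np.array([[-np.cos(np.radians(tilt)),0,np.sin(np.radians(tilt))],[0,1,0],[-np.sin(np.radians(tilt)),0,-np.cos(np.radians(tilt))]])
def go(*targets,cur=None):  # print shift mm, rotvec from current
    s=st(); p=s['tcp_pos'];Q=R.from_quat(s['orientation'],scalar_first=True).as_matrix()
    for X,M in targets:
        print((1000*Q.T@(np.array(X)-p)).round(1).tolist(), R.from_matrix(Q.T@M).as_rotvec().round(3).tolist())
def mid(c,yaw,k): # slot mid from rack centre xy, k offset along y (m)
    return np.r_[c,0]+R.from_euler('z',yaw,degrees=True).as_matrix()@np.array([-.0032,k,.0978])
def tcp(m,yaw,tilt,back=0,off=.020,perp=0): # TCP for a plunger whose mid is m
    M=Rt(yaw,tilt); return m-M[:,2]*(off+back)-M[:,0]*perp, M
E
python3 - <<'E'
from h import *
kp=cam("top")
cs=[ray("top",(150+x/3.45,145+y/3.45),.01,kp) for x,y in [(272,42),(488,40),(488,131),(274,133)]];print(np.round(cs,3),np.mean(cs,0))
go(([.50,.30,.30],Rt(-10,0)),([.53,0.0,.30],Rt(0,0)))
E
```

```text
[[ 0.68   0.135  0.01 ]
 [ 0.682 -0.122  0.01 ]
 [ 0.572 -0.121  0.01 ]
 [ 0.569  0.131  0.01 ]] [0.62572361 0.00579643 0.01      ]
[-407.4, -157.5, -69.3] [-0.002, -0.0, -0.082]
[-512.7, -440.0, -68.9] [-0.002, -0.0, -0.257]
```

Call:
step_arm(moves=[[[-407,-158,-69],[0,0,-0.082],85],[[-407,-158,-69],[0,0,-0.082],85],[[-407,-158,-69],[0,0,-0.082],85],[[-407,-158,-69],[0,0,-0.082],85],[[-407,-158,-69],[0,0,-0.082],85],[[-407,-158,-69],[0,0,-0.082],85],[[-407,-158,-69],[0,0,-0.082],85],[[-407,-158,-69],[0,0,-0.082],85]])

```text
clock: 0.77
tcp_pos: [0.4138, 0.3614, 0.2834]
orientation: [-0.0, 0.087, 0.996, -0.0]
wrist_force: [0.6, 1.0, -0.1]
finger_gap: 0.0853
grip_force: 0.0
```

Call:
step_arm(moves=[[[-100,0,0],[0,0,0],85],[[-100,0,0],[0,0,0],85],[[-100,0,0],[0,0,0],85]])

```text
clock: 1.02
tcp_pos: [0.5158, 0.3434, 0.2822]
orientation: [0.001, 0.089, 0.996, -0.0]
wrist_force: [0.1, -0.4, -0.9]
finger_gap: 0.0854
grip_force: 0.0
```

```bash
python3 - <<'E'
from h import *
K,P=cam("wrist"); im=snap("wrist","w1.png"); np.savez('w1.npz',K=K,P=P)
kp=(K,P)
b,g,r=[x.astype(int) for x in cv2.split(im)]
m=((b>r+40)&(b>g+25)).astype(np.uint8)
n,l,s,c=cv2.connectedComponentsWithStats(m);k=1+np.argmax(s[1:,4]);print(s[k])
for z in(.008,.010,.012):
    W=np.array([ray("wrist",p,z,kp)[:2] for p in np.argwhere(l==k)[:,::-1]],np.float32); print(z,cv2.minAreaRect(W))
print(proj("wrist",mid([.535,.316],-10.1,.0425),kp),proj("wrist",mid([.535,.316],-10.1,-.0425),kp))
go(([.50,0.02,.30],Rt(0,0)))
E
```

```text
[ 179  140  119   72 7488]
0.008 ((0.5350465774536133, 0.3173920512199402), (0.17471323907375336, 0.10786864906549454), 79.85875701904297)
0.01 ((0.5346223711967468, 0.31758344173431396), (0.17387421429157257, 0.10735060274600983), 79.85875701904297)
0.012 ((0.5341982245445251, 0.3177747428417206), (0.1730351597070694, 0.1068325862288475), 79.85875701904297)
[267.87339854 190.96485369] [195.96342614 191.01735856]
[-41.2, -321.1, -18.3] [-0.001, 0.001, -0.18]
```

View pics/w1.png

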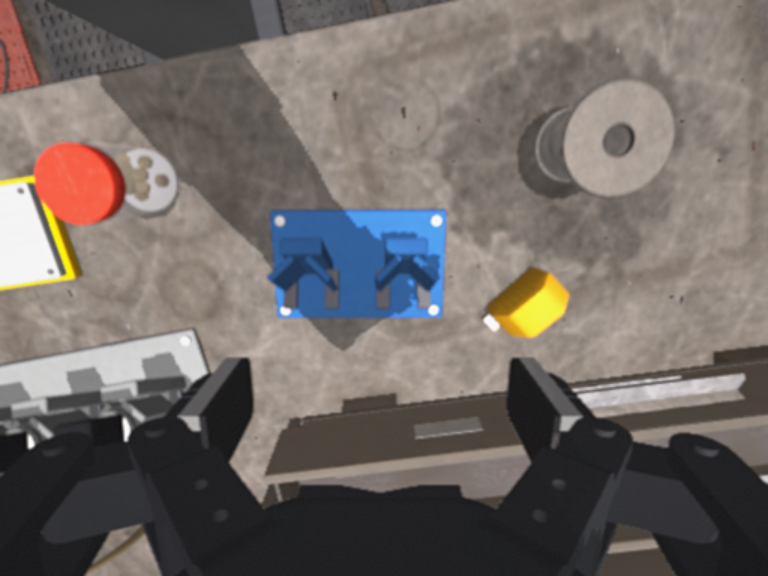

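Blue base corners are at (272,210), (446,210), (444,318), (279,318) in the 1.5x picture, and the slots are empty. Next I'll look over the centre.

```bash
python3 - <<'E'
from h import *
d=np.load('w1.npz');kp=(d['K'],d['P'])
for z in (.008,.012):
  c=np.array([ray("wrist",(x/1.5,y/1.5),z,kp) for x,y in [(271,210),(446,210),(444,318.5),(279,318.5)]]);print(c.mean(0),[np.linalg.norm(c[i]-c[i-1]).round(4) for i in range(4)])
  a=c[0]-c[1];print(np.degrees(np.arctan2(a[1],a[0])))
E
```

```text
[0.53686518 0.32135668 0.008     ] [np.float64(0.11), np.float64(0.1674), np.float64(0.1101), np.float64(0.1693)]
-100.14860902766766
[0.53599939 0.32170126 0.012     ] [np.float64(0.109), np.float64(0.1658), np.float64(0.109), np.float64(0.1677)]
-100.14860902766767
```

Call:
step_arm(moves=[[[-41,-321,-18],[0,0,-0.18],85],[[-41,-321,-18],[0,0,-0.18],85],[[-41,-321,-18],[0,0,-0.18],85],[[-41,-321,-18],[0,0,-0.18],85],[[-41,-321,-18],[0,0,-0.18],85],[[-41,-321,-18],[0,0,-0.18],85],[[-41,-321,-18],[0,0,-0.18],85],[[-41,-321,-18],[0,0,-0.18],85]])

```text
clock: 1.73
tcp_pos: [0.4947, 0.0201, 0.3013]
orientation: [-0.0, -0.002, 1.0, -0.0]
wrist_force: [1.6, 0.9, 0.3]
finger_gap: 0.0847
grip_force: 0.0
```

Call:
step_arm(moves=[[[0,0,0],[0,0,0],85],[[0,0,0],[0,0,0],85]])

```text
clock: 1.9
tcp_pos: [0.4953, 0.0208, 0.3011]
orientation: [-0.0, -0.001, 1.0, 0.0]
wrist_force: [0.9, 0.7, -0.4]
finger_gap: 0.0852
grip_force: 0.0
```

```bash
python3 - <<'E'
from h import *
K,P=cam("wrist"); im=snap("wrist","w2.png"); np.savez('w2.npz',K=K,P=P)
kp=(K,P); print(st()['tcp_pos'])
for k in(.085,0,-.085):
    m=mid([.626,.006],0,k); print((1.5*proj("wrist",m+.055*np.array([-.4226,0,.9063]),kp)).round(0))
E
```

```text
[0.4953355  0.02200569 0.30109611]
[468. 402.]
[358. 402.]
[248. 402.]
```

View pics/w2.png

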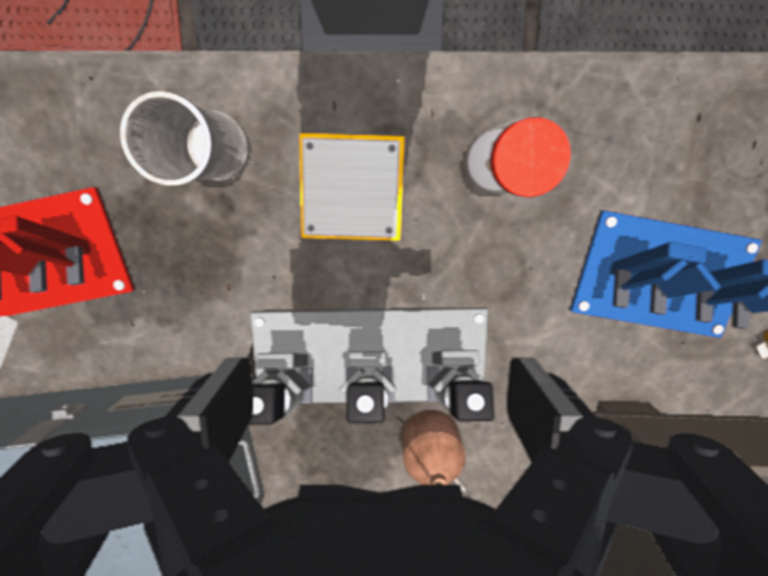

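The picture shows head tops at (475,402), (365,404), (262,404), the plate's yellow foot at (301,134)-(401,241), and blue corners at (602,211), (763,240), (721,337), (572,310). I'll measure all of these.

```bash
python3 - <<'E'
from h import *
d=np.load('w2.npz');kp=(d['K'],d['P'])
f=lambda L,z:np.array([ray("wrist",(x/1.5,y/1.5),z,kp) for x,y in L])
for n,L,z in[("blue",[(602,211),(763,240),(721,337),(572,310)],.008),("plate",[(301,134),(404,136),(401,241),(300,238)],.012)]:
  c=f(L,z);a=c[1]-c[0];print(n,c.mean(0).round(4),[np.linalg.norm(c[i]-c[i-1]).round(4) for i in range(4)],np.degrees(np.arctan2(a[1],a[0])))
c=f([(250,311),(488,309)],.008);print("grey front",c)
c=f([(96,187),(133,290)],.008);a=c[1]-c[0];print("red +y edge",c,np.degrees(np.arctan2(a[1],a[0])),np.linalg.norm(a))
print("heads",f([(475,402),(365,404),(262,404)],.0978+.0498).round(4), "expect x=rackx-.0264")
print("jar",f([(533,157)],.104),"cup",f([(166,138)],.11))
E
```

```text
blue [0.5338 0.3201 0.008 ] [np.float64(0.1058), np.float64(0.1708), np.float64(0.1079), np.float64(0.1685)] 80.31442328044112
plate [ 0.4458 -0.005   0.012 ] [np.float64(0.0991), np.float64(0.0975), np.float64(0.1002), np.float64(0.1019)] 89.1205517271943
grey front [[ 0.57331503 -0.11544959  0.008     ]
 [ 0.57033741  0.13838188  0.008     ]]
red +y edge [[ 0.44484792 -0.25706824  0.008     ]
 [ 0.55036117 -0.23672512  0.008     ]] 10.912814682180535 0.1074564567039645
heads [[ 0.5995  0.0965  0.1476]
 [ 0.6014  0.0116  0.1476]
 [ 0.6017 -0.0681  0.1476]] expect x=rackx-.0264
jar [[0.41750965 0.13807341 0.104     ]] cup [[ 0.40513584 -0.13424326  0.11      ]]
```

```bash
python3 - <<'E'
from h import *
go(tcp(mid([.6265,.009],.6,.085),.6,25,back=.10))
E
```

```text
[-76.7, 71.1, 94.5] [-0.001, -0.437, -0.007]
```

Call:
step_arm(moves=[[[-77,71,94],[0,-0.437,-0.007],85],[[-77,71,94],[0,-0.437,-0.007],85],[[-77,71,94],[0,-0.437,-0.007],85],[[-77,71,94],[0,-0.437,-0.007],85],[[-77,71,94],[0,-0.437,-0.007],85],[[-77,71,94],[0,-0.437,-0.007],85],[[-77,71,94],[0,-0.437,-0.007],85]])

```text
clock: 2.53
tcp_pos: [0.5711, 0.0956, 0.2069]
orientation: [0.216, -0.008, 0.976, 0.001]
wrist_force: [1.5, 0.4, 0.3]
finger_gap: 0.085
grip_force: 0.0
```

```bash
python3 - <<'E'
from h import *
K,P=cam("wrist"); im=snap("wrist","w3.png"); np.savez('w3.npz',K=K,P=P)
kp=(K,P); s=st();print(s['tcp_pos'],s['qvel'].round(3))
m=mid([.6265,.009],.6,.085); a=-Rt(.6,25)[:,2]
print((1.5*proj("wrist",m+.055*a,kp)).round(0),(1.5*proj("wrist",mid([.6265,.009],.6,0)+.055*a,kp)).round(0))
go(tcp(m,.6,25,back=.0),tcp(m,.6,25,back=.1))
E
```

```text
[0.57263852 0.09499227 0.20834306] [-0.019  0.002  0.04   0.    -0.    -0.001]
[372. 311.] [205. 310.]
[1.7, -1.6, 101.2] [0.0, 0.001, 0.004]
[1.6, -1.5, 1.2] [0.0, 0.001, 0.004]
```

View pics/w3.png

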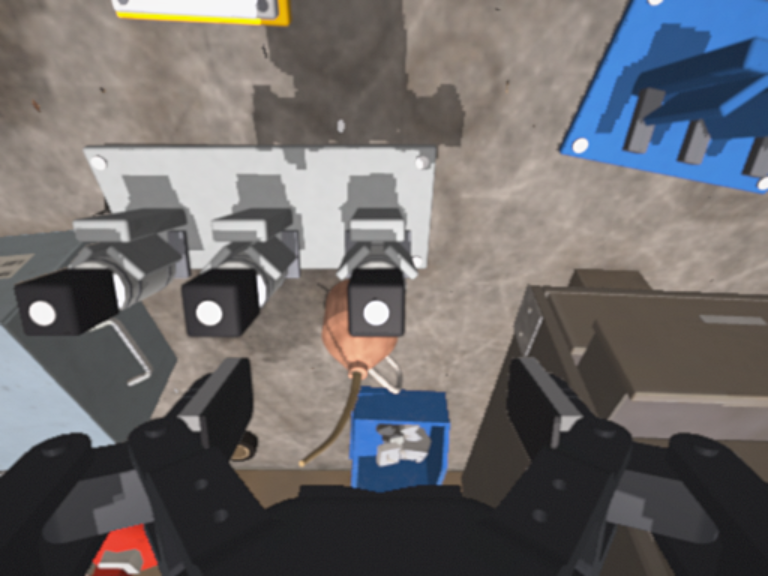

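The head top is at (376,313), about 1-2 mm from prediction and centred between the fingers. I'll descend and grasp.

Call:
step_arm(moves=[[[1,0,40],[0,0,0],85],[[1,0,75],[0,0,0],85],[[1,0,101],[0,0,0],85],[[1,0,101],[0,0,0],85],[[1,0,101],[0,0,0],85]], grip_force=40)

```text
clock: 3.0
tcp_pos: [0.6147, 0.0938, 0.115]
orientation: [0.216, -0.006, 0.976, 0.001]
wrist_force: [-0.2, -0.2, 1.0]
finger_gap: 0.085
grip_force: 0.0
```

Call:
step_arm(moves=[[[0,0,0],[0,0,0],20],[[0,0,0],[0,0,0],20],[[0,0,0],[0,0,0],20],[[0,0,0],[0,0,0],20],[[0,0,0],[0,0,0],20],[[0,0,0],[0,0,0],20],[[0,0,0],[0,0,0],20],[[0,0,0],[0,0,0],20]])

```text
clock: 3.67
tcp_pos: [0.6147, 0.0943, 0.1171]
orientation: [0.218, -0.006, 0.976, 0.001]
wrist_force: [-3.3, 0.7, 7.2]
finger_gap: 0.0297
grip_force: 40.2
```

```bash
python3 - <<'E'
from h import *
s=st();print(s['tcp_pos'],s['wrist_force'],s['ft_torque'],s['finger_gap'],s['grip_force'],s['clock'])
E
```

```text
[0.61470639 0.09433233 0.11710706] [-3.28442999  0.7045813   7.15396702] [0.13544127 0.485581   0.00386894] 0.029651787690354314 40.199382305145264 3.6667
```

```bash
python3 - <<'E'
from h import *
s=st(); p=s['tcp_pos']
go((p-Rt(.6,25)[:,2]*.11,Rt(.6,25)),([.445,-.007,.16],Rt(0,0)),([.445,-.007,.13],Rt(0,0)))
E
```

```text
[-0.3, -0.0, -110.0] [-0.0, 0.003, 0.002]
[136.5, -99.3, -111.4] [0.002, 0.439, 0.012]
[149.2, -99.3, -84.3] [0.002, 0.439, 0.012]
```

Call:
step_arm(moves=[[[0,0,-35],[0,0,0],20],[[0,0,-75],[0,0,0],20],[[0,0,-110],[0,0,0],20],[[136,-99,-111],[0,0.439,0.012],20],[[136,-99,-111],[0,0.439,0.012],20],[[136,-99,-111],[0,0.439,0.012],20],[[136,-99,-111],[0,0.439,0.012],20],[[136,-99,-111],[0,0.439,0.012],20]])

```text
clock: 4.33
tcp_pos: [0.4407, -0.0093, 0.156]
orientation: [-0.007, 0.002, 1.0, 0.001]
wrist_force: [-0.2, 0.1, -3.2]
finger_gap: 0.0295
grip_force: 42.7
```

Call:
step_arm(moves=[[[0,0,0],[0,0,0],20],[[0,0,0],[0,0,0],20],[[0,0,0],[0,0,0],20]])

```text
clock: 4.58
tcp_pos: [0.4459, -0.0065, 0.1591]
orientation: [0.0, -0.0, 1.0, 0.0]
wrist_force: [-0.5, -0.6, -1.9]
finger_gap: 0.0291
grip_force: 42.7
```

```bash
python3 - <<'E'
from h import *
s=st();print(s['tcp_pos'],s['wrist_force'],s['ft_torque'],s['finger_gap'],s['clock'])
go(([.445,-.007,.122],Rt(0,0)),([.445,-.007,.108],Rt(0,0)))
E
```

```text
[ 0.44590803 -0.00650146  0.15910623] [-0.46121829 -0.58709158 -1.91346685] [-0.00966848 -0.00706058  0.0520761 ] 0.02906673275896545 4.5833
[0.9, -0.5, 37.1] [0.001, 0.0, 0.001]
[0.9, -0.5, 51.1] [0.001, 0.0, 0.001]
```

Call:
step_arm(moves=[[[0,0,35],[0,0,0],20],[[0,0,39],[0,0,0],20],[[0,0,43],[0,0,0],20],[[0,0,47],[0,0,0],20],[[0,0,51],[0,0,0],20],[[0,0,51],[0,0,0],20],[[0,0,51],[0,0,0],20],[[0,0,51],[0,0,0],20]])

```text
clock: 5.25
tcp_pos: [0.4454, -0.0067, 0.1083]
orientation: [-0.0, -0.0, 1.0, 0.001]
wrist_force: [-1.0, 2.4, 2.4]
finger_gap: 0.0292
grip_force: 43.3
```

Call:
step_arm(moves=[[[0,0,0],[0,0,0],20],[[0,0,0],[0,0,0],20],[[0,0,0],[0,0,0],20],[[0,0,0],[0,0,0],20]])

```text
clock: 5.58
tcp_pos: [0.4454, -0.0068, 0.1078]
orientation: [-0.001, -0.0, 1.0, 0.001]
wrist_force: [-2.0, 2.2, 3.2]
finger_gap: 0.0292
grip_force: 43.3
```

The force rise of about 4.5 N at 10 mm means this one is soft, so it goes to the blue rack.

```bash
python3 - <<'E'
from h import *
m=mid([.535,.318],-10,.0425);print(m)
p=st()['tcp_pos']
go((p+[0,0,.12],Rt(0,0)),tcp(m,-10,25,back=.10,off=.0205,perp=.004))
E
```

```text
[0.53922866 0.36041    0.0978    ]
[0.1, 0.2, -120.0] [0.001, -0.001, 0.0]
[-47.2, 375.5, -100.5] [0.039, -0.436, 0.172]
```

Call:
step_arm(moves=[[[0,0,-40],[0,0,0],20],[[0,0,-80],[0,0,0],20],[[0,0,-120],[0,0,0],20],[[-10,40,-120],[0.005,-0.05,0.02],20],[[-15,80,-118],[0.01,-0.1,0.04],20],[[-20,120,-116],[0.013,-0.15,0.06],20],[[-25,160,-114],[0.017,-0.2,0.08],20],[[-30,200,-112],[0.02,-0.25,0.1],20]])

```text
clock: 6.25
tcp_pos: [0.4757, 0.1943, 0.2199]
orientation: [0.126, 0.051, 0.991, -0.01]
wrist_force: [1.5, -0.7, -1.7]
finger_gap: 0.0297
grip_force: 42.8
```

```bash
python3 - <<'E'
from h import *
m=mid([.535,.318],-10,.0425)
go(tcp(m,-10,25,back=.10,off=.0205,perp=.004))
E
```

```text
[3.7, 175.2, 9.5] [0.018, -0.183, 0.069]
```

Call:
step_arm(moves=[[[4,174,9],[0.018,-0.183,0.069],20],[[4,174,9],[0.018,-0.183,0.069],20],[[4,174,9],[0.018,-0.183,0.069],20],[[4,174,9],[0.018,-0.183,0.069],20],[[4,174,9],[0.018,-0.183,0.069],20],[[4,174,9],[0.018,-0.183,0.069],20],[[4,174,9],[0.018,-0.183,0.069],20],[[4,174,9],[0.018,-0.183,0.069],20]])

```text
clock: 6.92
tcp_pos: [0.491, 0.365, 0.2083]
orientation: [0.213, 0.084, 0.973, -0.019]
wrist_force: [0.2, 0.3, -1.7]
finger_gap: 0.0291
grip_force: 42.9
```

```bash
python3 - <<'E'
from h import *
K,P=cam("wrist"); im=snap("wrist","w4.png"); np.savez('w4.npz',K=K,P=P)
kp=(K,P); s=st();print(s['tcp_pos'],s['qvel'].round(3))
m=mid([.535,.318],-10,.0425)
go(tcp(m,-10,25,back=.10,off=.0205,perp=.004),tcp(m,-10,25,back=.03,off=.0205,perp=.004),tcp(m,-10,25,back=.003,off=.0205,perp=.003))
Rz=R.from_euler('z',-10,degrees=True).as_matrix()
for x,y in[(-.055,.085),(-.055,-.085),(.055,.085),(.055,-.085)]: print((1.5*proj("wrist",np.r_[.535,.318,.008]+Rz@[x,y,0],kp)).round(0))
E
```

```text
[0.49116615 0.36472505 0.20864535] [-0.007 -0.011 -0.    -0.002  0.003  0.002]
[-0.7, 4.1, 0.3] [-0.001, -0.005, 0.001]
[-1.1, 4.2, 70.3] [-0.001, -0.005, 0.001]
[-0.2, 4.2, 97.3] [-0.001, -0.005, 0.001]
[443. 143.]
[205. 142.]
[431. 266.]
[237. 265.]
```

View pics/w4.png

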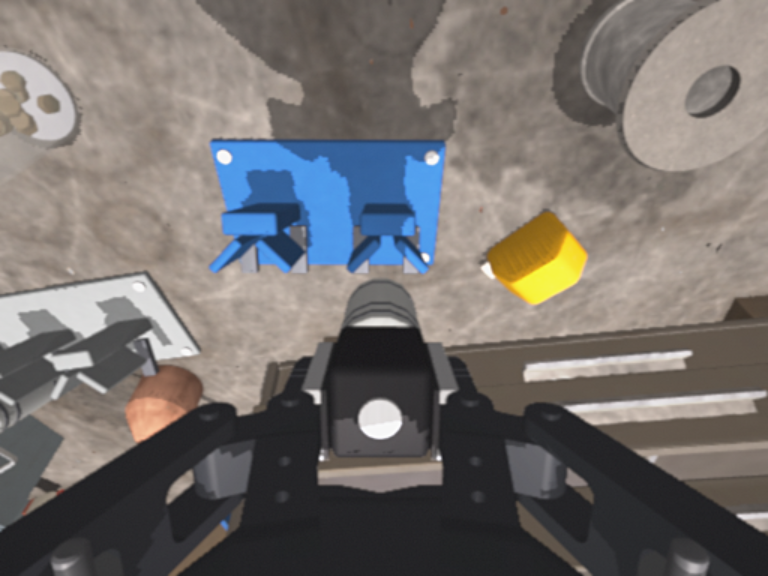

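The blue base corners sit about 4 px right of prediction and the V centre (389) is right of the plunger (380). That calls for a y shift of about +5 mm before inserting.

Call:
step_arm(moves=[[[-1,5.3,15],[0,-0.003,0],20],[[-1,5.3,45],[0,-0.003,0],20],[[-1,5.3,72],[0,-0.003,0],20],[[-0.5,5.3,82],[0,-0.003,0],20],[[-0.5,5.3,89],[0,-0.003,0],20],[[0,5.3,94],[0,-0.003,0],20],[[0,5.3,94],[0,-0.003,0],20],[[0,5.3,94],[0,-0.003,0],20]])

```text
clock: 7.63
tcp_pos: [0.5312, 0.3649, 0.1247]
orientation: [0.215, 0.084, 0.973, -0.018]
wrist_force: [0.7, -0.4, -1.2]
finger_gap: 0.0298
grip_force: 42.8
```

```bash
python3 - <<'E'
from h import *
s=st();print(s['tcp_pos'],s['wrist_force'],s['ft_torque'])
m=mid([.5345,.319],-10,.0425)
go(tcp(m,-10,25,back=.0,off=.0205,perp=.0))
E
```

```text
[0.53117829 0.364907   0.12472493] [ 0.69582456 -0.38952875 -1.15024678] [0.0987328  0.52447981 0.01126318]
[4.1, -2.1, 7.3] [0.002, -0.0, 0.002]
```

Call:
step_arm(moves=[[[1,-1,2],[0,0,0],20],[[1.5,-1,4],[0,0,0],20],[[2,-1,6],[0,0,0],20],[[3,-1,6],[0,0,0],20],[[3,-1,6],[0,0,0],20],[[3,-1,6],[0,0,0],20]])

```text
clock: 8.13
tcp_pos: [0.531, 0.364, 0.1175]
orientation: [0.216, 0.084, 0.973, -0.018]
wrist_force: [2.2, -0.3, 0.7]
finger_gap: 0.0294
grip_force: 42.9
```

```bash
python3 - <<'E'
from h import *
s=st();print(s['tcp_pos'],s['wrist_force'],s['ft_torque'])
m=mid([.5345,.319],-10,.0425)
go(tcp(m,-10,25,back=.0,off=.0205,perp=.0))
E
```

```text
[0.5310342  0.36399833 0.11749351] [ 2.21035852 -0.32937757  0.68419971] [-0.05417434  0.04709655 -0.02762978]
[1.1, -1.2, 0.7] [0.001, -0.0, 0.002]
```

Call:
step_arm(moves=[[[0.5,0,1],[0,0,0],20],[[0.5,0,1],[0,0,0],35],[[0.5,0,1],[0,0,0],60],[[0.5,0,1],[0,0,0],80],[[0.5,0,1],[0,0,0],80],[[0.5,0,1],[0,0,0],80],[[0,0,-40],[0,0,0],80],[[0,0,-80],[0,0,0],80]])

```text
clock: 8.8
tcp_pos: [0.4956, 0.3679, 0.1868]
orientation: [0.212, 0.084, 0.973, -0.021]
wrist_force: [1.3, 0.3, 0.5]
finger_gap: 0.0802
grip_force: 0.0
```

Call:
step_arm(moves=[[[0,0,-30],[0,0,0],80],[[0,0,-30],[0,0,0],80],[[0,0,-30],[0,0,0],80]])

```text
clock: 9.05
tcp_pos: [0.4853, 0.3731, 0.2193]
orientation: [0.217, 0.084, 0.973, -0.017]
wrist_force: [0.0, 0.4, -0.2]
finger_gap: 0.0801
grip_force: 0.0
```

```bash
python3 - <<'E'
from h import *
K,P=cam("wrist"); im=snap("wrist","w5.png"); np.savez('w5.npz',K=K,P=P)
kp=(K,P); s=st();print(s['tcp_pos'],s['finger_gap'],s['clock'])
m=mid([.5345,.319],-10,.0425);a=-Rt(-10,25)[:,2]
print((1.5*proj("wrist",m+.055*a,kp)).round(0))
p=s['tcp_pos']
m=mid([.6268,.0093],.6,0)
go(tcp(m,.6,25,back=.10),tcp(m,.6,25,back=.0))
E
```

```text
[0.48475341 0.37216687 0.21713692] 0.07997805437068126 9.1
[372. 299.]
[-130.6, -343.1, 72.2] [-0.076, -0.001, -0.165]
[-130.0, -335.5, 171.9] [-0.076, -0.001, -0.165]
```

View pics/w5.png

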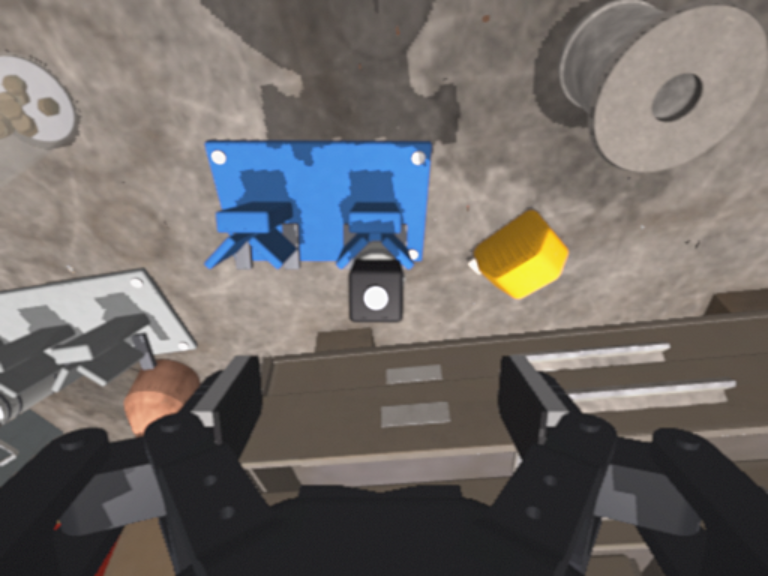

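The plunger is seated in the V with its head top at (376,298), within 2 px of prediction. Next is the middle plunger.

Call:
step_arm(moves=[[[-130,-343,72],[-0.076,0,-0.165],85],[[-130,-343,72],[-0.076,0,-0.165],85],[[-130,-343,72],[-0.076,0,-0.165],85],[[-130,-343,72],[-0.076,0,-0.165],85],[[-130,-343,72],[-0.076,0,-0.165],85],[[-130,-343,72],[-0.076,0,-0.165],85],[[-130,-343,72],[-0.076,0,-0.165],85],[[-130,-343,72],[-0.076,0,-0.165],85]])

```text
clock: 9.77
tcp_pos: [0.5601, 0.0521, 0.2053]
orientation: [0.214, -0.005, 0.977, 0.001]
wrist_force: [0.8, 1.2, 0.0]
finger_gap: 0.0852
grip_force: 0.0
```

```bash
python3 - <<'E'
from h import *
go(tcp(mid([.6268,.0093],.6,0),.6,25,back=.10))
E
```

```text
[-11.8, -43.5, 4.1] [-0.001, -0.004, -0.001]
```

Call:
step_arm(moves=[[[-12,-42,4],[0,0,0],85],[[-12,-42,4],[0,0,0],85],[[-12,-42,4],[0,0,0],85],[[-12,-42,4],[0,0,0],85]])

```text
clock: 10.1
tcp_pos: [0.573, 0.0122, 0.2069]
orientation: [0.214, -0.004, 0.977, 0.001]
wrist_force: [0.4, 0.2, 0.1]
finger_gap: 0.0849
grip_force: 0.0
```

```bash
python3 - <<'E'
from h import *
s=st();print(s['tcp_pos'])
m=mid([.6268,.0093],.6,0)
go(tcp(m,.6,25))
K,P=cam("wrist"); im=imaging.read_camera("wrist"); cv2.imwrite('pics/raw_w6.png',im[:,:,::-1])
a=-Rt(.6,25)[:,2]; u,v=proj("wrist",m+.055*a,(K,P));print(u,v)
# white dot on the head top
p=im[int(v)-12:int(v)+13,int(u)-14:int(u)+15].min(2); n,l,S,c=cv2.connectedComponentsWithStats((p>150).astype(np.uint8)); 
for i in range(1,n): print(S[i,4],c[i]+[int(u)-14,int(v)-12])
E
```

```text
[0.57301478 0.01218426 0.2068962 ]
[-0.2, -3.3, 100.2] [-0.001, -0.005, -0.002]
246.34354890254474 206.71929791596318
225 [249.03555556 207.48444444]
```

Call:
step_arm(moves=[[[0,-2.5,40],[0,-0.004,0],85],[[0,-2.5,75],[0,-0.004,0],85],[[0,-2.5,100],[0,-0.004,0],85],[[0,-2.5,100],[0,-0.004,0],85],[[0,-2.5,100],[0,-0.004,0],85]])

```text
clock: 10.57
tcp_pos: [0.6143, 0.0127, 0.116]
orientation: [0.215, -0.006, 0.977, 0.001]
wrist_force: [-0.2, -0.3, -0.2]
finger_gap: 0.0853
grip_force: 0.0
```

Call:
step_arm(moves=[[[0,0,0],[0,0,0],20],[[0,0,0],[0,0,0],20],[[0,0,0],[0,0,0],20],[[0,0,0],[0,0,0],20],[[0,0,0],[0,0,0],20],[[0,0,0],[0,0,0],20],[[0,0,0],[0,0,0],20],[[0,0,0],[0,0,0],20]], grip_force=40)

```text
clock: 11.23
tcp_pos: [0.6168, 0.0099, 0.12]
orientation: [0.219, -0.005, 0.976, 0.0]
wrist_force: [-4.7, -0.7, 7.1]
finger_gap: 0.0296
grip_force: 41.7
```

```bash
python3 - <<'E'
from h import *
s=st();p=s['tcp_pos'];print(p,s['wrist_force'],s['finger_gap'],s['grip_force'])
go((p-Rt(.6,25)[:,2]*.11,Rt(.6,25)),([.445,-.007,.16],Rt(0,0)))
E
```

```text
[0.61682621 0.00991979 0.11997107] [-4.67187587 -0.73371813  7.05981996] 0.029627608160198486 41.688315868377686
[-0.5, -0.2, -110.0] [-0.002, 0.005, -0.001]
[138.4, -15.4, -109.6] [0.0, 0.441, 0.009]
```

Call:
step_arm(moves=[[[0,0,-35],[0,0,0],20],[[0,0,-75],[0,0,0],20],[[0,0,-110],[0,0,0],20],[[138,-15,-110],[0,0.441,0.009],20],[[138,-15,-110],[0,0.441,0.009],20],[[138,-15,-110],[0,0.441,0.009],20],[[138,-15,-110],[0,0.441,0.009],20],[[138,-15,-110],[0,0.441,0.009],20]])

```text
clock: 11.9
tcp_pos: [0.4428, -0.0064, 0.1576]
orientation: [-0.005, 0.0, 1.0, 0.001]
wrist_force: [1.1, 0.4, -2.5]
finger_gap: 0.0291
grip_force: 43.1
```

Call:
step_arm(moves=[[[0,0,0],[0,0,0],20],[[0,0,0],[0,0,0],20],[[0,0,0],[0,0,0],20]])

```text
clock: 12.15
tcp_pos: [0.4456, -0.0062, 0.1599]
orientation: [0.001, -0.001, 1.0, 0.0]
wrist_force: [0.1, -0.2, -2.0]
finger_gap: 0.0296
grip_force: 43.1
```

```bash
python3 - <<'E'
from h import *
s=st();print(s['tcp_pos'],s['wrist_force'],s['ft_torque'],s['finger_gap'],s['clock'])
go(([.445,-.007,.110],Rt(0,0)))
E
```

```text
[ 0.44557659 -0.00615496  0.15985758] [ 0.09229873 -0.23635188 -2.02911467] [-0.03511442  0.02830374 -0.0463875 ] 0.029615643119983538 12.15
[0.6, -0.9, 49.9] [0.001, 0.001, 0.001]
```

Call:
step_arm(moves=[[[0,0,35],[0,0,0],20],[[0,0,39],[0,0,0],20],[[0,0,43],[0,0,0],20],[[0,0,46],[0,0,0],20],[[0,0,49],[0,0,0],20],[[0,0,49],[0,0,0],20],[[0,0,49],[0,0,0],20],[[0,0,49],[0,0,0],20]])

```text
clock: 12.82
tcp_pos: [0.4453, -0.006, 0.1126]
orientation: [0.0, -0.001, 1.0, 0.0]
wrist_force: [-2.6, 1.0, 9.5]
finger_gap: 0.0296
grip_force: 44.7
```

Call:
step_arm(moves=[[[0,0,1],[0,0,0],20],[[0,0,1],[0,0,0],20],[[0,0,1],[0,0,0],20],[[0,0,1],[0,0,0],20]])

```text
clock: 13.15
tcp_pos: [0.4454, -0.006, 0.1118]
orientation: [0.0, -0.001, 1.0, 0.0]
wrist_force: [-3.7, -0.2, 10.1]
finger_gap: 0.0297
grip_force: 44.8
```

A force rise of about 12 N means this one is stiff, so it goes to the red rack.

```bash
python3 - <<'E'
from h import *
m=mid([.514,-.333],11.2,.0425);print(m)
p=st()['tcp_pos']
go((p+[0,0,.12],Rt(0,0)),tcp(m,11.2,25,back=.10,off=.0235,perp=.004))
E
```

```text
[ 0.50260598 -0.29193096  0.0978    ]
[-0.1, 0.1, -120.0] [0.001, 0.0, 0.001]
[-9.3, -295.3, -99.9] [-0.042, -0.434, -0.191]
```

Call:
step_arm(moves=[[[0,0,-40],[0,0,0],20],[[0,0,-80],[0,0,0],20],[[0,0,-120],[0,0,0],20],[[-5,-40,-122],[-0.005,-0.05,-0.02],20],[[-9,-80,-120],[-0.01,-0.1,-0.04],20],[[-9,-120,-118],[-0.013,-0.15,-0.06],20],[[-9,-160,-116],[-0.017,-0.2,-0.08],20],[[-9,-200,-112],[-0.021,-0.25,-0.1],20]])

```text
clock: 13.82
tcp_pos: [0.4541, -0.2078, 0.223]
orientation: [0.126, -0.052, 0.991, 0.01]
wrist_force: [1.7, -0.1, -2.7]
finger_gap: 0.0297
grip_force: 43.2
```

```bash
python3 - <<'E'
from h import *
m=mid([.514,-.333],11.2,.0425)
go(tcp(m,11.2,25,back=.10,off=.0235,perp=.004))
E
```

```text
[11.4, -93.2, 8.4] [-0.025, -0.183, -0.088]
```

Call:
step_arm(moves=[[[11,-94,8],[-0.025,-0.183,-0.088],20],[[11,-94,8],[-0.025,-0.183,-0.088],20],[[11,-94,8],[-0.025,-0.183,-0.088],20],[[11,-94,8],[-0.025,-0.183,-0.088],20],[[11,-94,8],[-0.025,-0.183,-0.088],20],[[11,-94,8],[-0.025,-0.183,-0.088],20],[[11,-94,8],[-0.025,-0.183,-0.088],20]])

```text
clock: 14.4
tcp_pos: [0.4555, -0.2988, 0.2102]
orientation: [0.213, -0.095, 0.972, 0.023]
wrist_force: [0.1, -0.1, -1.9]
finger_gap: 0.0293
grip_force: 43.2
```

```bash
python3 - <<'E'
from h import *
K,P=cam("wrist"); im=snap("wrist","w7.png"); np.savez('w7.npz',K=K,P=P)
kp=(K,P); s=st();print(s['tcp_pos'],s['qvel'].round(3))
m=mid([.514,-.333],11.2,.0425)
go(tcp(m,11.2,25,back=.10,off=.0235,perp=.004),tcp(m,11.2,25,back=.003,off=.0235,perp=.003))
Rz=R.from_euler('z',11.2,degrees=True).as_matrix()
for x,y in[(-.055,.085),(-.055,-.085),(.055,.085),(.055,-.085)]: print((1.5*proj("wrist",np.r_[.514,-.333,.008]+Rz@[x,y,0],kp)).round(0))
E
```

```text
[ 0.45562734 -0.298773    0.21023266] [ 0.002  0.002  0.    -0.006 -0.    -0.002]
[0.6, -2.4, -1.6] [0.004, -0.004, -0.001]
[1.1, -2.8, 95.4] [0.004, -0.004, -0.001]
[432. 140.]
[194. 140.]
[422. 263.]
[228. 263.]
```

View pics/w7.png

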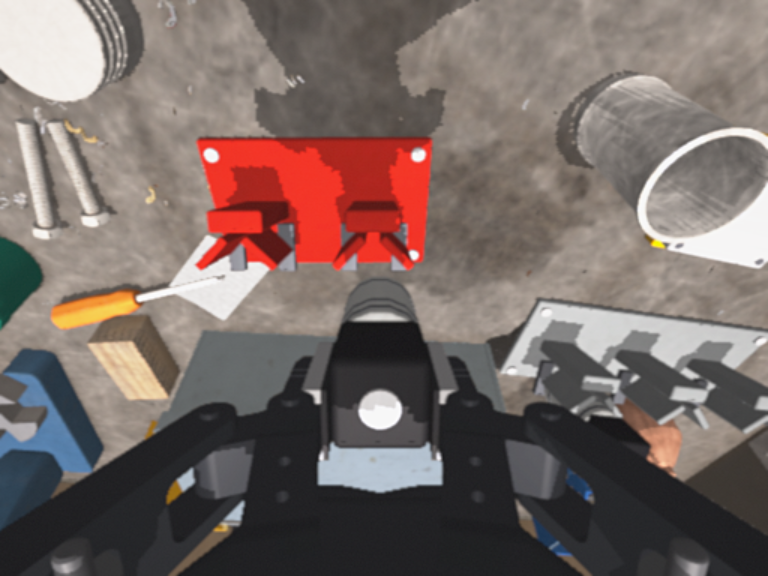

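The V centre (373) is left of the plunger axis (380), so I'll shift y by about -3 mm and insert.

Call:
step_arm(moves=[[[0,-3,15],[0,-0.003,0],20],[[0,-3,45],[0,-0.003,0],20],[[0,-3,70],[0,-0.003,0],20],[[0,-3,80],[0,-0.003,0],20],[[0.3,-3,87],[0,-0.003,0],20],[[0.5,-3,92],[0,-0.003,0],20],[[0.5,-3,92],[0,-0.003,0],20],[[0.5,-3,92],[0,-0.003,0],20]])

```text
clock: 15.12
tcp_pos: [0.4933, -0.2957, 0.1266]
orientation: [0.215, -0.095, 0.972, 0.022]
wrist_force: [-0.0, 0.2, -0.6]
finger_gap: 0.0296
grip_force: 43.1
```

```bash
python3 - <<'E'
from h import *
s=st();print(s['tcp_pos'],s['wrist_force'],s['ft_torque'])
m=mid([.514,-.333],11.2,.0425)
go(tcp(m,11.2,25,back=.0,off=.0235,perp=.0))
E
```

```text
[ 0.49328555 -0.29566262  0.12660769] [-0.02563028  0.19962882 -0.60983455] [-0.11454676  0.51919699 -0.02185604]
[3.2, 1.8, 6.8] [0.002, -0.001, -0.002]
```

Call:
step_arm(moves=[[[0.5,0.7,2],[0,0,0],20],[[1,0.7,4],[0,0,0],20],[[1.5,0.7,6],[0,0,0],20],[[2.5,0.7,6],[0,0,0],20],[[2.5,0.7,6],[0,0,0],20],[[2.5,0.7,6],[0,0,0],20]])

```text
clock: 15.62
tcp_pos: [0.4929, -0.2953, 0.1195]
orientation: [0.215, -0.094, 0.972, 0.023]
wrist_force: [-0.3, 0.1, -1.2]
finger_gap: 0.0291
grip_force: 43.4
```

```bash
python3 - <<'E'
from h import *
s=st();print(s['tcp_pos'],s['wrist_force'],s['ft_torque'])
m=mid([.514,-.333],11.2,.0425)
go(tcp(m,11.2,25,back=.0,off=.0235,perp=.0))
E
```

```text
[ 0.49288352 -0.29533836  0.11952606] [-0.251766    0.0681357  -1.19873705] [-0.13727232  0.52028871  0.00065239]
[-0.1, 1.5, 0.5] [0.002, -0.001, -0.003]
```

Call:
step_arm(moves=[[[1,0.5,1],[0,0,0],20],[[2,0.5,1.5],[0,0,0],20],[[2,0.5,2.5],[0,0,0],20],[[2,0.5,2.5],[0,0,0],20],[[2,0.5,2.5],[0,0,0],20]])

```text
clock: 16.03
tcp_pos: [0.4929, -0.2954, 0.1191]
orientation: [0.216, -0.094, 0.972, 0.022]
wrist_force: [-7.9, 2.3, 15.6]
finger_gap: 0.0292
grip_force: 45.8
```

```bash
python3 - <<'E'
from h import *
s=st();print(s['tcp_pos'],s['wrist_force'],s['ft_torque'])
E
```

```text
[ 0.49294709 -0.29544251  0.11908619] [-7.93113579  2.34045156 15.61274937] [0.93575134 0.64514841 0.51549124]
```

The foot is on its ledge, so I'll ease off, nudge toward the V and release.

Call:
step_arm(moves=[[[0,0,-1],[0,0,0],20],[[1,0,-1],[0,0,0],20],[[1.5,0,-1],[0,0,0],20],[[1.5,0,-1],[0,0,0],20]])

```text
clock: 16.37
tcp_pos: [0.4924, -0.2956, 0.1191]
orientation: [0.218, -0.095, 0.971, 0.022]
wrist_force: [1.6, 3.0, 9.9]
finger_gap: 0.0292
grip_force: 44.5
```

Call:
step_arm(moves=[[[0,0,0],[0,0,0],33],[[0,0,0],[0,0,0],45],[[0,0,0],[0,0,0],80],[[0,0,0],[0,0,0],80],[[0,0,0],[0,0,0],80],[[0,0,-35],[0,0,0],80],[[0,0,-75],[0,0,0],80],[[0,0,-112],[0,0,0],80]])

```text
clock: 17.03
tcp_pos: [0.4432, -0.3038, 0.2186]
orientation: [0.214, -0.094, 0.972, 0.024]
wrist_force: [0.4, -0.2, 0.3]
finger_gap: 0.0797
grip_force: 0.0
```

```bash
python3 - <<'E'
from h import *
imaging.read_camera("top")
K,P=cam("wrist"); im=snap("wrist","w8.png")
kp=(K,P); s=st();print(s['tcp_pos'],s['finger_gap'],s['clock'])
m=mid([.514,-.333],11.2,.0425);a=-Rt(11.2,25)[:,2]
u,v=proj("wrist",m+.055*a,kp);print(u,v)
p=im[int(v)-15:int(v)+16,int(u)-16:int(u)+17].min(2); n,l,S,c=cv2.connectedComponentsWithStats((p>150).astype(np.uint8))
for i in range(1,n): print(S[i,4],c[i]+[int(u)-16,int(v)-15])
m=mid([.6268,.0093],.6,-.085)
go(tcp(m,.6,25,back=.10,off=.022))
E
```

```text
[ 0.4447463  -0.30761722  0.22407585] 0.07975519096710533 17.1333
255.1990316141271 198.77732351071117
196 [254.75       196.04081633]
[-147.6, 202.7, 85.6] [0.073, 0.003, 0.166]
```

View pics/w8.png

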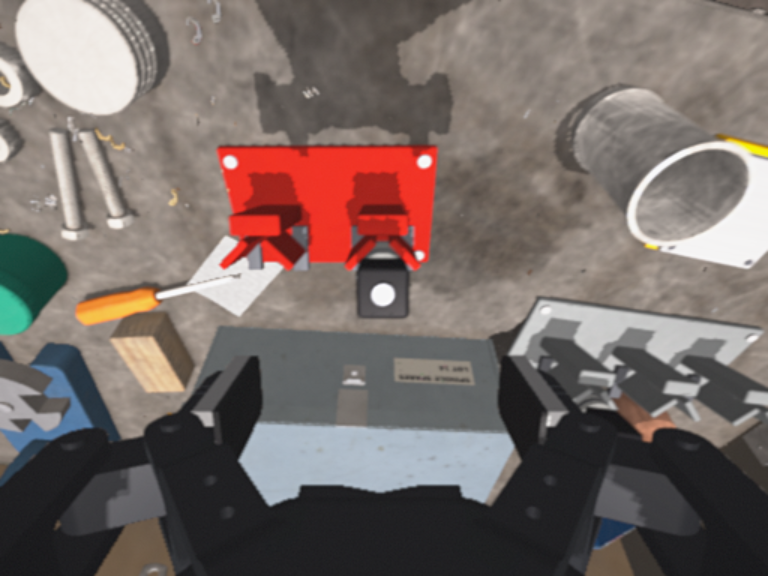

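The stiff plunger is seated in the red V with its head top at (382,294). For the third plunger I'll use a narrower opening and check the toolbox clearance.

```bash
python3 - <<'E'
from h import *
kp=cam("top")
print(ray("top",(150+508/3.45,145+64/3.45),0,kp),ray("top",(150+503/3.45,145+52/3.45),.1,kp),ray("top",(150+503/3.45,145+52/3.45),.12,kp))
d=np.load('w2.npz');print(ray("wrist",(205/1.5,375/1.5),.12,(d['K'],d['P'])))
E
```

```text
[ 0.65548201 -0.14672181  0.        ] [ 0.64418845 -0.13276581  0.1       ] [ 0.63897125 -0.13113     0.12      ]
[ 0.59125518 -0.12173046  0.12      ]
```

Call:
step_arm(moves=[[[-148,203,80],[0.073,0.003,0.166],55],[[-148,203,80],[0.073,0.003,0.166],55],[[-148,203,80],[0.073,0.003,0.166],55],[[-148,203,80],[0.073,0.003,0.166],55],[[-148,203,80],[0.073,0.003,0.166],55],[[-148,203,80],[0.073,0.003,0.166],55],[[-148,203,80],[0.073,0.003,0.166],55],[[-148,203,80],[0.073,0.003,0.166],55]])

```text
clock: 17.8
tcp_pos: [0.571, -0.0682, 0.2081]
orientation: [0.214, -0.008, 0.977, 0.006]
wrist_force: [0.3, -0.0, 0.9]
finger_gap: 0.0548
grip_force: 0.0
```

Call:
step_arm(moves=[[[0,0,0],[0,0,0],55],[[0,0,0],[0,0,0],55]])

```text
clock: 17.97
tcp_pos: [0.5694, -0.0729, 0.2081]
orientation: [0.213, -0.005, 0.977, 0.005]
wrist_force: [-0.4, -0.6, -0.3]
finger_gap: 0.055
grip_force: 0.0
```

```bash
cat > look.py <<'E'
from h import *
s=st();print(s['tcp_pos'],s['finger_gap'])
m=mid([.6268,.0093],.6,-.085)
go(tcp(m,.6,25,off=.022))
K,P=cam("wrist"); im=imaging.read_camera("wrist")
a=-Rt(.6,25)[:,2]; u,v=proj("wrist",m+.055*a,(K,P));print(u,v)
p=im[int(v)-12:int(v)+13,int(u)-14:int(u)+15].min(2); n,l,S,c=cv2.connectedComponentsWithStats((p>150).astype(np.uint8)); 
for i in range(1,n): print(S[i,4],c[i]+[int(u)-14,int(v)-12])
E
python3 look.py
```

```text
[ 0.56942988 -0.07288939  0.20809055] 0.05500965155291206
[-3.9, -4.2, 101.2] [0.008, -0.006, -0.001]
245.71309809636932 210.0215550621493
215 [247.91162791 211.46976744]
```

Call:
step_arm(moves=[[[-4,-3.5,35],[0.008,-0.006,0],55],[[-4,-3.5,75],[0.008,-0.006,0],55],[[-4,-3.5,100],[0.008,-0.006,0],55],[[-4,-3.5,100],[0.008,-0.006,0],55],[[-4,-3.5,100],[0.008,-0.006,0],55]], grip_force=40)

```text
clock: 18.43
tcp_pos: [0.6137, -0.0763, 0.1176]
orientation: [0.215, -0.003, 0.977, 0.001]
wrist_force: [0.6, -0.7, 0.2]
finger_gap: 0.0546
grip_force: 0.0
```

Call:
step_arm(moves=[[[0,0,0],[0,0,0],20],[[0,0,0],[0,0,0],20],[[0,0,0],[0,0,0],20],[[0,0,0],[0,0,0],20],[[0,0,0],[0,0,0],20],[[0,0,0],[0,0,0],20]])

```text
clock: 18.93
tcp_pos: [0.6162, -0.0759, 0.122]
orientation: [0.219, -0.004, 0.976, 0.0]
wrist_force: [-3.9, -0.2, 5.9]
finger_gap: 0.0292
grip_force: 41.3
```

```bash
python3 - <<'E'
from h import *
s=st();p=s['tcp_pos'];print(p,s['wrist_force'],s['finger_gap'],s['grip_force'])
go((p-Rt(.6,25)[:,2]*.11,Rt(.6,25)),([.445,-.007,.16],Rt(0,0)))
E
```

```text
[ 0.61620241 -0.07585742  0.1219904 ] [-3.87113821 -0.16401967  5.90876468] 0.02915494069254684 41.278817653656006
[-0.5, -0.3, -110.0] [-0.002, 0.004, -0.001]
[138.0, 70.3, -107.3] [0.0, 0.441, 0.009]
```

Call:
step_arm(moves=[[[0,0,-35],[0,0,0],20],[[0,0,-75],[0,0,0],20],[[0,0,-110],[0,0,0],20],[[138,70,-107],[0,0.441,0.009],20],[[138,70,-107],[0,0.441,0.009],20],[[138,70,-107],[0,0.441,0.009],20],[[138,70,-107],[0,0.441,0.009],20],[[138,70,-107],[0,0.441,0.009],20]])

```text
clock: 19.6
tcp_pos: [0.44, -0.0045, 0.156]
orientation: [-0.007, -0.001, 1.0, 0.002]
wrist_force: [-0.5, 0.3, -0.7]
finger_gap: 0.0294
grip_force: 43.1
```

Call:
step_arm(moves=[[[0,0,0],[0,0,0],20],[[0,0,0],[0,0,0],20],[[0,0,0],[0,0,0],20]])

```text
clock: 19.85
tcp_pos: [0.4455, -0.0074, 0.1589]
orientation: [-0.0, 0.0, 1.0, 0.001]
wrist_force: [0.1, 0.3, -1.0]
finger_gap: 0.0292
grip_force: 43.1
```

```bash
python3 - <<'E'
from h import *
s=st();print(s['tcp_pos'],s['wrist_force'],s['ft_torque'],s['finger_gap'],s['clock'])
go(([.445,-.007,.1125],Rt(0,0)))
E
```

```text
[ 0.44549626 -0.0074      0.15887751] [ 0.12995898  0.26078286 -0.99445743] [-0.00993233  0.00968245  0.00221718] 0.029203967908266255 19.85
[0.5, 0.3, 46.4] [0.001, -0.001, -0.0]
```

Call:
step_arm(moves=[[[0,0,32],[0,0,0],20],[[0,0,36],[0,0,0],20],[[0,0,40],[0,0,0],20],[[0,0,43],[0,0,0],20],[[0,0,46],[0,0,0],20],[[0,0,46],[0,0,0],20],[[0,0,46],[0,0,0],20],[[0,0,46],[0,0,0],20]])

```text
clock: 20.52
tcp_pos: [0.4444, -0.007, 0.1127]
orientation: [-0.002, -0.0, 1.0, 0.001]
wrist_force: [-1.8, -0.9, 2.7]
finger_gap: 0.0291
grip_force: 43.8
```

Call:
step_arm(moves=[[[0,0,1],[0,0,0],20],[[0,0,1],[0,0,0],20],[[0,0,1],[0,0,0],20],[[0,0,1],[0,0,0],20]])

```text
clock: 20.85
tcp_pos: [0.4444, -0.0069, 0.1112]
orientation: [-0.002, -0.0, 1.0, 0.001]
wrist_force: [-1.0, -1.4, 3.5]
finger_gap: 0.0297
grip_force: 43.8
```

The rise is about 4.5 N, so this one is soft too and goes in the blue rack's other slot.

```bash
python3 - <<'E'
from h import *
m=mid([.5345,.3195],-10,-.0425);print(m)
go(tcp(m,-10,25,back=.10,off=.025,perp=.004))
E
```

```text
[0.52396857 0.27820134 0.0978    ]
[-30.8, 293.8, -101.2] [0.039, -0.439, 0.172]
```

Call:
step_arm(moves=[[[0,0,-40],[0,0,0],20],[[0,0,-80],[0,0,0],20],[[0,0,-120],[0,0,0],20],[[-10,40,-122],[0.005,-0.05,0.02],20],[[-15,80,-120],[0.01,-0.1,0.04],20],[[-20,120,-118],[0.013,-0.15,0.06],20],[[-25,160,-116],[0.017,-0.2,0.08],20],[[-30,200,-114],[0.02,-0.25,0.1],20]])

```text
clock: 21.52
tcp_pos: [0.4742, 0.1951, 0.2251]
orientation: [0.124, 0.051, 0.991, -0.008]
wrist_force: [0.7, 0.1, -1.2]
finger_gap: 0.0295
grip_force: 43.1
```

```bash
python3 - <<'E'
from h import *
go(tcp(mid([.5345,.3195],-10,-.0425),-10,25,back=.10,off=.025,perp=.004))
E
```

```text
[10.8, 91.3, 9.5] [0.02, -0.187, 0.069]
```

Call:
step_arm(moves=[[[11,91,9],[0.02,-0.187,0.069],20],[[11,91,9],[0.02,-0.187,0.069],20],[[11,91,9],[0.02,-0.187,0.069],20],[[11,91,9],[0.02,-0.187,0.069],20],[[11,91,9],[0.02,-0.187,0.069],20],[[11,91,9],[0.02,-0.187,0.069],20],[[11,91,9],[0.02,-0.187,0.069],20]])

```text
clock: 22.1
tcp_pos: [0.4761, 0.2829, 0.2135]
orientation: [0.214, 0.085, 0.973, -0.02]
wrist_force: [0.8, 0.1, -1.8]
finger_gap: 0.0294
grip_force: 43.1
```

```bash
python3 - <<'E'
from h import *
K,P=cam("wrist"); im=snap("wrist","w9.png"); kp=(K,P)
s=st();print(s['tcp_pos'])
m=mid([.5345,.3195],-10,-.0425)
go(tcp(m,-10,25,back=.10,off=.025,perp=.004),tcp(m,-10,25,back=.003,off=.025,perp=.003))
# template match against the other blue V seen in w4 for this slot's V position: blue base right/left edges
b,g,r=[x.astype(int) for x in cv2.split(im)]
M=((b>r+40)&(b>g+25)).astype(np.uint8); n,l,S,c=cv2.connectedComponentsWithStats(M);k=1+np.argmax(S[1:,4]);L=(l==k)
for row in (97,102): x=np.where(L[row])[0]; print(row,x.min(),x.max())
Rz=R.from_euler('z',-10,degrees=True).as_matrix()
for x,y in[(-.055,.085),(-.055,-.085)]: print(proj("wrist",np.r_[.5345,.3195,.008]+Rz@[x,y,0],kp).round(1))
# V of this slot: blue extents at rows near V tips
for row in range(150,184,4):
    x=np.where(L[row,:300])[0]; print(row,x.min() if len(x) else None, x.max() if len(x) else None)
E
```

```text
[0.47624985 0.28277322 0.21358379]
[1.6, 3.8, 0.1] [-0.002, -0.003, -0.0]
[2.4, 4.0, 97.1] [-0.002, -0.003, -0.0]
97 218 372
102 219 370
[373.5  92.8]
[216.1  92.5]
150 222 299
154 222 299
158 223 299
162 223 299
166 223 299
170 224 299
174 230 283
178 278 281
182 None None
```

View pics/w9.png

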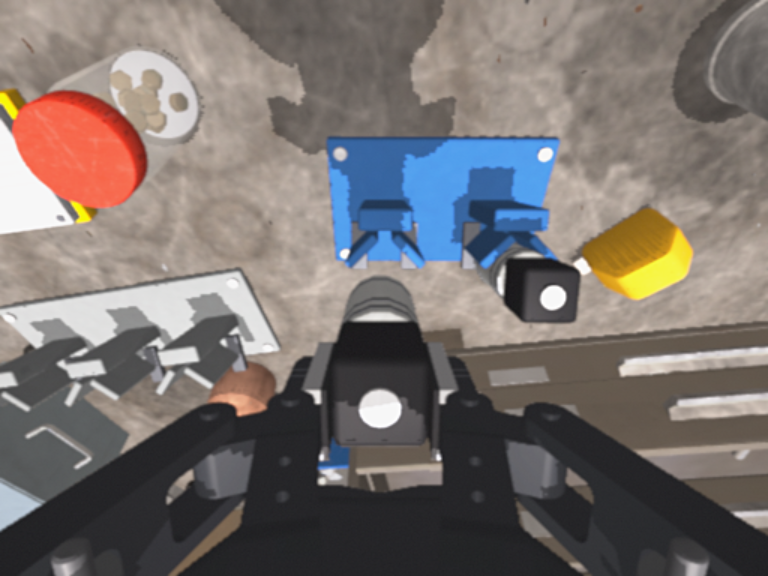

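The V centre (386) is right of the plunger (380), which agrees with the computed y shift of +4 mm. The other plunger is still seated at (552,297).

Call:
step_arm(moves=[[[1,4,15],[-0.002,-0.003,0],20],[[1,4,45],[-0.002,-0.003,0],20],[[1,4,70],[-0.002,-0.003,0],20],[[1,4,80],[-0.002,-0.003,0],20],[[1,4,88],[-0.002,-0.003,0],20],[[1.5,4,93],[-0.002,-0.003,0],20],[[1.5,4,93],[-0.002,-0.003,0],20],[[1.5,4,93],[-0.002,-0.003,0],20]])

```text
clock: 22.82
tcp_pos: [0.5136, 0.2817, 0.1292]
orientation: [0.216, 0.084, 0.973, -0.018]
wrist_force: [-0.2, -0.0, -1.1]
finger_gap: 0.0294
grip_force: 43.1
```

```bash
python3 - <<'E'
from h import *
s=st();print(s['tcp_pos'],s['wrist_force'],s['ft_torque'])
m=mid([.5345,.3195],-10,-.0425)
go(tcp(m,-10,25,back=.0,off=.025,perp=.0))
E
```

```text
[0.51357716 0.2817014  0.12921738] [-0.20161629 -0.03126261 -1.13726745] [0.0768828  0.57313784 0.01062927]
[3.5, -1.6, 8.0] [0.002, 0.001, 0.002]
```

Call:
step_arm(moves=[[[1,-0.7,2],[0,0,0],20],[[1.5,-0.7,4],[0,0,0],20],[[2.5,-0.7,6],[0,0,0],20],[[4,-0.7,7],[0,0,0],20],[[4,-0.7,7],[0,0,0],20],[[4,-0.7,7],[0,0,0],20]])

```text
clock: 23.32
tcp_pos: [0.514, 0.2809, 0.122]
orientation: [0.218, 0.084, 0.972, -0.019]
wrist_force: [3.2, -4.3, 5.0]
finger_gap: 0.0297
grip_force: 43.8
```

```bash
python3 - <<'E'
from h import *
s=st();print(s['tcp_pos'],s['wrist_force'],s['ft_torque'])
m=mid([.5345,.3195],-10,-.0425)
go(tcp(m,-10,25,back=.0,off=.025,perp=.0))
E
```

```text
[0.51398075 0.28094707 0.12202418] [ 3.21974196 -4.27755458  5.04137862] [-0.85956852 -0.60345371 -0.44124117]
[0.9, -1.0, 1.3] [0.001, 0.005, 0.001]
```

Call:
step_arm(moves=[[[0,-1,0],[0,0,0],20],[[0,-1,0.8],[0,0,0],20],[[0,-1,0.8],[0,0,0],20]])

```text
clock: 23.57
tcp_pos: [0.5141, 0.2808, 0.1219]
orientation: [0.218, 0.084, 0.972, -0.018]
wrist_force: [-0.4, -3.3, 11.2]
finger_gap: 0.0295
grip_force: 44.8
```

Call:
step_arm(moves=[[[0,0,0],[0,0,0],33],[[0,0,0],[0,0,0],45],[[0,0,0],[0,0,0],65],[[0,0,0],[0,0,0],65],[[0,0,0],[0,0,0],65],[[0,0,-35],[0,0,0],65],[[0,0,-75],[0,0,0],65],[[0,0,-112],[0,0,0],65]])

```text
clock: 24.23
tcp_pos: [0.4645, 0.2877, 0.2211]
orientation: [0.215, 0.084, 0.973, -0.019]
wrist_force: [1.3, 0.6, -0.6]
finger_gap: 0.065
grip_force: 0.0
```

Call:
step_arm(moves=[[[0,0,0],[0,0,0],65],[[0,0,0],[0,0,0],65],[[0,0,0],[0,0,0],65]])

```text
clock: 24.48
tcp_pos: [0.4655, 0.2883, 0.2207]
orientation: [0.216, 0.084, 0.973, -0.018]
wrist_force: [0.2, 0.5, 0.1]
finger_gap: 0.0653
grip_force: 0.0
```

```bash
python3 - <<'E'
from h import *
K,P=cam("wrist"); im=snap("wrist","w10.png"); kp=(K,P)
s=st();print(s['tcp_pos'],s['finger_gap'],s['clock'],s['wrist_force'])
a=-Rt(-10,25)[:,2]
p=im.min(2)
for k in(-.0425,.0425):
    m=mid([.5345,.3195],-10,k);u,v=proj("wrist",m+.055*a,kp);print('pred',u.round(1),v.round(1))
    q=p[int(v)-15:int(v)+16,int(u)-16:int(u)+17]; n,l,S,c=cv2.connectedComponentsWithStats((q>150).astype(np.uint8))
    for i in range(1,n):
        if S[i,4]>60: 
            uv=c[i]+[int(u)-16,int(v)-15]; print(S[i,4],uv,((ray("wrist",uv,.1476,kp)-(m+.055*a))*1000).round(1))
E
```

```text
[0.46525685 0.28780815 0.21973927] 0.06506502155493246 24.5333 [-0.41011223  1.00497831 -0.00506914]
pred 251.3 202.5
201 [252.61691542 201.14427861] [-1.3  1.3 -0. ]
pred 354.7 202.9
203 [357.05418719 202.05418719] [-0.6  1.8 -0. ]
```

Both blue plungers sit within about 2 mm of their slots and the gripper is clear, so I'm handing in.

```bash
python3 -c "
from h import *
print(env.hand_in())"
```

```text
the job is handed in; nothing more can be done
None
```

I pressed all three plungers and put each away before taking the next: two soft ones in the blue rack and the stiff one in the red rack. The job is handed in at about 24.5 s on the robot clock, and no verdict came back.

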